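Sweep the loose frame wedges into the catch pan

ROBOT

A 7-joint arm with a two-finger parallel gripper is mounted at the origin on a cart in front of the work surface, level with it; the furniture and walls round the work are solid. World frame = base frame: x ahead of the robot, y to its left, z up, the work surface at z = 0. Lengths are in mm, angles in rad, forces in N, time in s.
With the tool pointing down it reaches from about 400 to 900 mm from the base axis. Payload 5.6 kg.
Tool frame: the origin (TCP) lies midway between the tips of the shut fingers; the grasp point (between the pads) lies 19 mm behind it; z points along the fingers, y is the line along which they close (so a half turn about z gives the same grasp; the last joint's range is limited). The gripper opens to 92 mm and grips with 3 to 60 N. Pads are 20 mm wide; open, the fingers measure 128 mm over their backs; the gripper's body (75 mm by 189 mm) begins 69 mm behind the grasp point.
Start: joints at [-1.311, 0.468, -0.012, 1.603, 0.006, 1.071, -0.056], TCP at [193.869, 620.423, 187.292] pointing down, gripper open.
Joint ranges: [-2.53, 2.53], [-0.31, 2.02], [-1.57, 1.55], [0.28, 2.44], [-1.29, 4.43], [0.15, 1.84], [-2.92, 2.92]. Speed limits (rad/s): [2.57, 2.57, 3.14, 3.14, 3.14, 3.14, 3.14].

INTERFACE

Orientations are given as a rotation vector (axis times angle).
In Python, from cell import robot, grip, kin, viewer gives the robot as it stands. Calls block until the motion is done:
- robot.movep(position, orientation): joint-space move of the TCP to a pose.
- robot.servo_line(position, feed=150, rotation=None): straight line of the TCP; rotation=None keeps the orientation; feed is the mean speed in mm/s.
- robot.goto_joints(angles): joint-space move.
- grip(opening, newtons=None): opening from 0.0 (shut) to 1.0 (fully open); newtons is the grip in N (None keeps the last); returns when the fingers have stopped.
- robot.hold(seconds).
- kin.ik(position, orientation): joint angles nearest the present ones, or None.
- robot.observe(): the state.
- viewer.read_camera(name): name is "scene" or "side" or "wrist"; returns the picture (400x640x3 uint8, red, green, blue); there is no depth.
- viewer.camera_info(name): a dict with "camera_matrix" (3x3 intrinsics, pixels), "k1" (the pictures are not rectified: a ray, as slopes to the right and down, at radius r is drawn at 1 + k1 r^2 times it, then the intrinsics apply), "R" (3x3) and "t" (3): a world point X has camera coordinates R X + t. Camera axes: x right, y down, z forward; pixel columns grow to the right and rows downward; lengths in mm; the calibration is good to about 2 mm. A picture is of the moment at which its call begins: read the wrist's pose just before it. camera_info takes no time and is no camera call; for the wrist camera it gives the pose at the moment of the call.
A pose or a line that the arm cannot do raises robot.IKError and nothing moves.
- robot.job_done(): hands the job in; it is judged then, once.
Trained networks look in the newest picture that a camera, given by its name, has taken for a name from the list of things; names that differ only in an ending like _2 or _b are one class to them, and where a whole thing is asked for, a point or a joint stands for the part that bears it (a point fixed in the world has none). Each returns a list of dicts, best first, with "confidence" (0 to 1); they miss things now and then, are a little off and sometimes report something else, mostly with a low value. They report only what shows in the picture. A call takes as long as a camera call.
- viewer.silhouettes(name, camera): "mask" (400x640 bool, what is visible of it).
- viewer.pinpoint(name, camera): "at" ([x, y, z] in mm, in the coordinates of the camera as it stood for that picture, good to about 4 mm: a listed point, or the origin of a listed thing).
The state is a dict: "t": time; "joints": joint angles; "joint_velocities": joint speeds; "joint_torque": joint torques, N m; "tcp_pos": TCP position; "tcp_rot": TCP orientation; "contact_force": force on the tool from outside, world axes, zero at the start; "wrist_torque": the same for the moment, N m; "grip_width": opening from 0.0 (shut) to 1.0 (fully open); "grip_force": force on a finger pad.
Only numpy, scipy, OpenCV 4.12 (cv2) and the standard library are available. Lean on these libraries where they do the work, as an engineer would, in place of code of your own. Each camera call takes 0.05 s, during which the arm holds its last target. There are 200 camera calls.

TASK

Two oak wedges from the picture frame lie loose on the grey work board. Pick up the hand pusher by its red grip and sweep both wedges along the board and right into the green catch pan, without touching them with the gripper or arm and without lifting them. Then stand the pusher upright on the board, outside the pan and let go.

Things in the scene. Friction and masses are not known exactly. Their poses are not given: they have to be found in the camera images.
- pan: Green steel catch pan, fixed on a flat grey board (12 mm thick, 480 x 310 mm, fixed to the desk), open at the front. Origin under its centre; x points from mouth to back wall, y to the left, z up. Inside 130 mm deep (x -65 to +65) and 200 mm wide (y -100 to +100). Floor 2 mm thick; its front edge at x = -65 is a feathered bare-steel lip that pieces slide over. Side and back walls 3 mm thick, 35 mm high.
- pusher: Hand pusher, loose on the board, 0.18 to 0.29 kg: wooden board 36 mm thick (x), 160 mm wide (y), 34 mm high with black rubber faces, two metal posts, and on top a red grip bar 24 mm thick (x), 110 mm long (y), z 70 to 104 mm above the sole. Origin under the board's centre; z up. Either broad face can sweep; at the start +x is turned roughly towards the wedges. Sole must clear the pan floor by 2 mm or more.
- wedge_a: Oak wedge, loose on the board, 40 g, 30 mm wide (x), 80 mm long (y), lying flat: 22 mm high at its thick end (y = -40), 4 mm at its thin end (y = +40). Origin under its centre, z up. It is the one that starts on the left of the pan's centre line as seen looking into the mouth (pan y > 0); it lies 50 to 95 mm before the lip, thin end roughly towards the pan.
- wedge_b: Oak wedge, loose on the board, 40 g, 30 mm wide (x), 80 mm long (y), lying flat: 22 mm high at its thick end (y = -40), 4 mm at its thin end (y = +40). Origin under its centre, z up. It is the one that starts on the right of it (pan y < 0); it lies 50 to 95 mm before the lip, thin end roughly towards the pan.

How it is judged (in metres and radians):
On the way, in this order (a step that is already met when the one before it is completed fails the run):
1. the pusher is held in the gripper (contact force between the fingers and pusher above 1 N), for 0.2 s.
2. both wedges lie in the pan, the pusher still held (x of wedge_a in the frame of pan between -0.05 and 0.065 m and y of wedge_a in the frame of pan between -0.1 and 0.1 m and height (world z) of each of wedge_a, wedge_b below 0.042 m and x of wedge_b in the frame of pan between -0.05 and 0.065 m and y of wedge_b in the frame of pan between -0.1 and 0.1 m and contact force between the fingers and pusher above 1 N), for 0.1 s.
At the end, for the whole second after the job is handed in: Both wedges rest on the pan floor, centres at least 15 mm inside the lip and between the walls. The pusher stands on the board, upright within 10 degrees, sole at most 12 mm over the board, its centre at least 10 mm before the lip or beyond another side of the pan. All at rest (x of wedge_a in the frame of pan between -0.05 and 0.065 m and y of wedge_a in the frame of pan between -0.1 and 0.1 m and height (world z) of each of wedge_a, wedge_b below 0.042 m and x of wedge_b in the frame of pan between -0.05 and 0.065 m and y of wedge_b in the frame of pan between -0.1 and 0.1 m and linear speed of each of wedge_a, wedge_b, pusher below 0.02 m/s and angle between pusher's own z axis and vertical below 0.17 rad and height (world z) of pusher below 0.024 m and (x of pusher in the frame of pan below -0.075 m or x of pusher in the frame of pan above 0.085 m or y of pusher in the frame of pan above 0.115 m or y of pusher in the frame of pan below -0.115 m)); the robot touches nothing.
It fails at once if a wedge is touched by the gripper or arm (contact force between any of the fingers, the arm and wedge_a above 0.3 N or contact force between any of the fingers, the arm and wedge_b above 0.3 N).
It fails at once if a wedge is lifted (height (world z) of any of wedge_a, wedge_b above 0.052 m).
It also fails if it takes over 43 s, if anything falls off the work surface, if the arm or the gripper's body presses on something with over 40 N, if the wrist force passes 120 N, or if a joint passes its speed limit or range.

## Working session

There is one attempt and no reset: what is moved stays moved. The work goes in short steps, each a Python script; the robot and the scene stay as the last script left them, time stands still between calls to the robot, and variables do not carry over. Pictures are saved under pics/ and viewed, at most 10 in all, crops included, and the job is handed in when it is done.

```bash
mkdir -p pics; ls; cat > h.py <<'E'
import numpy as np, cv2
from cell import robot, grip, kin, viewer
def ray(cam,uv,info=None):
    i=info or viewer.camera_info(cam); K=np.array(i["camera_matrix"]);R=np.array(i["R"]);t=np.array(i["t"])
    d=np.array([i["k1"],0,0,0],float)
    s=cv2.undistortPoints(np.array(uv,float).reshape(-1,1,2),K,d).reshape(-1,2)
    D=np.c_[s,np.ones(len(s))]@R
    return -R.T@t,D
def onplane(cam,uv,z,info=None):
    C,D=ray(cam,uv,info); return C+D*((z-C[2])/D[:,2])[:,None]
def proj(cam,X):
    i=viewer.camera_info(cam)
    return cv2.projectPoints(np.array(X,float).reshape(-1,3),cv2.Rodrigues(np.array(i["R"]))[0],np.array(i["t"],float),np.array(i["camera_matrix"]),np.array([i["k1"],0,0,0],float))[0].reshape(-1,2)
def world(cam,p):
    i=viewer.camera_info(cam); return np.array(i["R"]).T@(np.array(p)-np.array(i["t"]))
def save(cam,n):
    im=np.array(viewer.read_camera(cam)); cv2.imwrite(f"pics/{n}.png",im[:,:,::-1]); return im
E
python3 - <<'E'
from h import *
np.set_printoptions(precision=1,suppress=True)
s=robot.observe(); print(s["t"],s["tcp_pos"],s["tcp_rot"],s["grip_width"])
a=save("scene","s1");b=save("side","d1")
cv2.imwrite("pics/both.png",np.vstack([a,b])[:,:,::-1][:, :][::1])
for c in ("scene","side"):
  for n in ("pan","pusher","wedge_a"):
    for r in viewer.pinpoint(n,c): print(c,n,r["confidence"],world(c,r["at"]))
    for k,r in enumerate(viewer.silhouettes(n,c)):
        m=np.array(r["mask"]); np.save(f"m_{c}_{n}_{k}.npy",m); ys,xs=np.nonzero(m); print("  mask",k,r["confidence"],m.sum(),xs.mean(),ys.mean())
E
```

```text
pics
0.0 [193.7 619.8 186.3] [-0.5 -3.1  0. ] 1.0029689194217262
scene pan 0.58 [ 644.1 -156.8   15.4]
scene pan 0.34 [562.3 -44.4  10.8]
  mask 0 0.66 7483 412.4105305358813 224.53681678471202
scene pusher 0.9 [456.6   6.2  13.4]
  mask 0 0.75 1786 277.3689809630459 196.24972004479284
scene wedge_a 0.98 [565.4 -41.8  11.1]
scene wedge_a 0.62 [512.7 -99.8  13.1]
  mask 0 0.61 726 330.8801652892562 230.72727272727272
  mask 1 0.59 623 339.25682182985554 199.73996789727127
side pan 0.7 [ 646.8 -154.4   10. ]
  mask 0 0.69 4254 261.4212505876822 162.3982134461683
side pusher 0.63 [453.1   9.3  10.6]
side wedge_a 0.93 [ 506.  -102.     9.8]
side wedge_a 0.77 [569.  -40.2  14.1]
  mask 0 0.85 373 318.29490616621985 185.91689008042894
  mask 1 0.69 491 291.081466395112 201.84521384928718
```

View pics/s1.png

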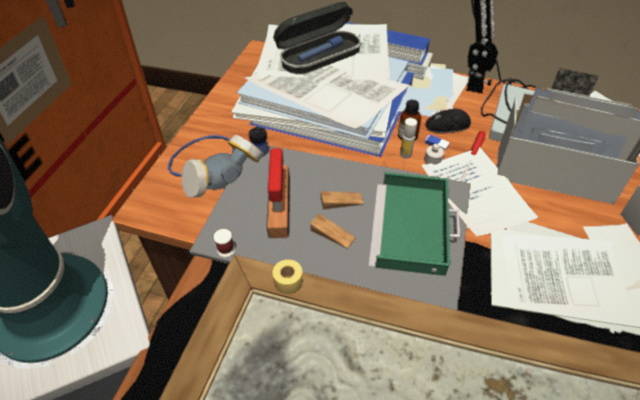

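View pics/d1.png

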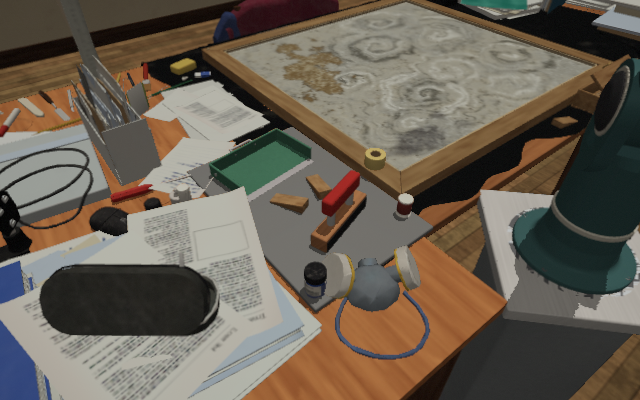

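The scene shows the pusher at (278,200) with the red grip on top, the wedges at (342,199) and (331,231), and the pan at (412,225) with its lip at about x=378. Next I'll look from above with the wrist camera.

```bash
cat >> h.py <<'E'
from scipy.spatial.transform import Rotation as Ro
def down(deg): return (Ro.from_euler('z',deg,degrees=True)*Ro.from_euler('x',180,degrees=True)).as_rotvec()
E
python3 - <<'E'
from h import *
np.set_printoptions(precision=2,suppress=True)
s=robot.observe(); i=viewer.camera_info("wrist")
Rt=Ro.from_rotvec(s["tcp_rot"]).as_matrix(); R=np.array(i["R"]);C=-R.T@i["t"]
print("cam in tool",Rt.T@(C-s["tcp_pos"]),"\n",(R@Rt), i["camera_matrix"])
for y in (50,-130):
  for p in ([455,8,130],[600,-118,130],[540,-70,400],[500,-40,330]):
    print(y,p,kin.ik(p,down(y)))
E
```

```text
cam in tool [  75.99    0.1  -197.91] 
 [[ 0.    1.   -0.  ]
 [-0.96  0.   -0.27]
 [-0.27  0.    0.96]] [[297.95   0.   323.82]
 [  0.   297.95 202.69]
 [  0.     0.     1.  ]]
50 [455, 8, 130] [-0.72  0.25  0.73  2.15 -0.23  0.81 -0.55]
50 [600, -118, 130] [-0.48  0.59  0.86  1.79 -0.52  1.   -0.11]
50 [540, -70, 400] [-0.58  0.15  0.76  1.6  -0.1   1.43 -0.52]
50 [500, -40, 330] [-0.75  0.08  0.83  1.81 -0.06  1.27 -0.6 ]
-130 [455, 8, 130] [-0.38  0.22  0.33  2.13 -0.1   0.8   2.45]
-130 [600, -118, 130] [-0.15  0.48  0.39  1.77 -0.22  0.93  2.77]
-130 [540, -70, 400] [-0.53  0.14  0.69  1.6  -0.09  1.43  2.61]
-130 [500, -40, 330] [-0.54  0.08  0.6   1.8  -0.05  1.27  2.51]
```

```bash
python3 - <<'E'
from h import *
np.set_printoptions(precision=1,suppress=True)
s=robot.observe(); p=np.array(s["tcp_pos"]); p[2]=380
robot.movep(p,s["tcp_rot"]); robot.movep([530,-60,300],down(50))
robot.hold(0.3)
print(robot.observe()["t"],robot.observe()["tcp_pos"])
save("wrist","w1")
np.savez("w1.npz",**{k:np.array(v) for k,v in viewer.camera_info("wrist").items()})
for n in ("pan","pusher","wedge_a"):
    for r in viewer.pinpoint(n,"wrist"): print(n,r["confidence"],world("wrist",r["at"]))
    for k,r in enumerate(viewer.silhouettes(n,"wrist")):
        m=np.array(r["mask"]).astype(np.uint8); cs=cv2.findContours(m,0,2)[0]; c=max(cs,key=cv2.contourArea)
        print("  mask",k,r["confidence"],m.sum(),cv2.boxPoints(cv2.minAreaRect(c)).tolist())
E
```

```text
4.4833 [530.  -59.8 300. ]
pan 0.65 [ 643.  -151.7   12.1]
  mask 0 0.56 12502 [[368.99285888671875, 98.7933349609375], [474.21258544921875, 95.16506958007812], [478.90380859375, 231.210205078125], [373.68408203125, 234.83847045898438]]
pusher 0.88 [447.2   9.4  12.3]
  mask 0 0.75 3830 [[217.83120727539062, 123.65130615234375], [256.93743896484375, 112.40158081054688], [286.0317077636719, 213.53884887695312], [246.92547607421875, 224.78857421875]]
wedge_a 0.76 [ 507.8 -101.5    8.3]
wedge_a 0.59 [562.4 -37.4  11.5]
  mask 0 0.7 938 [[304.0, 145.00001525878906], [350.72412109375, 126.31034851074219], [357.89654541015625, 144.2413787841797], [311.17242431640625, 162.93104553222656]]
  mask 1 0.69 886 [[303.9000244140625, 197.3000030517578], [310.20001220703125, 178.40000915527344], [355.20001220703125, 193.40000915527344], [348.9000244140625, 212.3000030517578]]
```

View pics/w1.png

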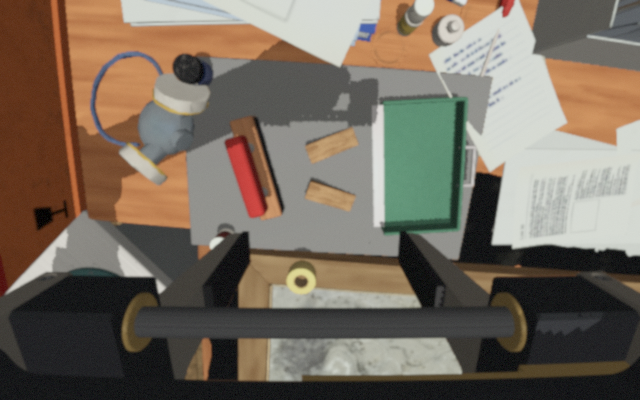

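The wrist view shows the pan lip along column 374 (rows 105–228) and the red grip from (235,138) to (257,216). The wedges are at (331,144) and (330,195), and the lane between them and the pan is clear.

```bash
python3 - <<'E'
from h import *
np.set_printoptions(precision=1,suppress=True)
z=np.load("w1.npz"); info={k:z[k] for k in z.files}; info["k1"]=float(info["k1"])
im=cv2.imread("pics/w1.png").astype(int)
b,g,r=im[...,0],im[...,1],im[...,2]
red=((r>110)&(g<60)&(b<70)).astype(np.uint8); red[:,:200]=0; red[:,300:]=0; red[:110]=0; red[235:]=0
c=max(cv2.findContours(red,0,2)[0],key=cv2.contourArea)
W=onplane("w",c.reshape(-1,2),116,info)[:,:2].astype(np.float32)
R=cv2.minAreaRect(W); print("grip",R)
# axis-based yaw of grip's long dir
gr=((g>r+20)&(g>b+5)).astype(np.uint8)
gr[:,:360]=0;gr[:,490:]=0;gr[:85]=0;gr[245:]=0
c=max(cv2.findContours(gr,0,2)[0],key=cv2.contourArea)
print("pan px",cv2.boxPoints(cv2.minAreaRect(c)).tolist())
for zz in (14,47): print("pan at z",zz,cv2.minAreaRect(onplane("w",c.reshape(-1,2),zz,info)[:,:2].astype(np.float32)))
lip=onplane("w",[[374,106],[373,228]],13,info); print("lip",lip)
for name,bp in (("w1",[[304,145],[350.7,126.3],[357.9,144.2],[311.2,162.9]]),("w2",[[303.9,197.3],[310.2,178.4],[355.2,193.4],[348.9,212.3]])):
    print(name,onplane("w",bp,22,info)[:,:2].tolist())
cv2.imwrite("pics/c1.png",cv2.resize(im[80:250,190:490].astype(np.uint8),None,fx=2.6,fy=2.6,interpolation=cv2.INTER_CUBIC))
E
```

```text
grip ((460.93243408203125, 7.414703369140625), (103.32393646240234, 20.979909896850586), 76.00769805908203)
pan px [[382.9498291015625, 97.47731018066406], [466.99102783203125, 96.83082580566406], [468.04901123046875, 234.3688507080078], [384.0078125, 235.0153350830078]]
pan at z 14 ((653.7761840820312, -166.42062377929688), (223.28134155273438, 133.27110290527344), 53.449974060058594)
pan at z 47 ((648.5455932617188, -155.21221923828125), (208.05406188964844, 124.18232727050781), 53.44997787475586)
lip [[ 651.1  -34.9   13. ]
 [ 527.  -193.9   13. ]]
w1 [[529.1391241160782, -10.224238768544874], [603.4498147682509, -35.06856810804333], [595.0257017361715, -63.74982700354195], [519.4547175445431, -38.97735217553347]]
w2 [[473.27790323641835, -74.37731656155621], [501.8426925681449, -57.04920020312152], [542.2481374273228, -123.50084318387457], [513.9904649984035, -142.2371599463699]]
```

View pics/c1.png

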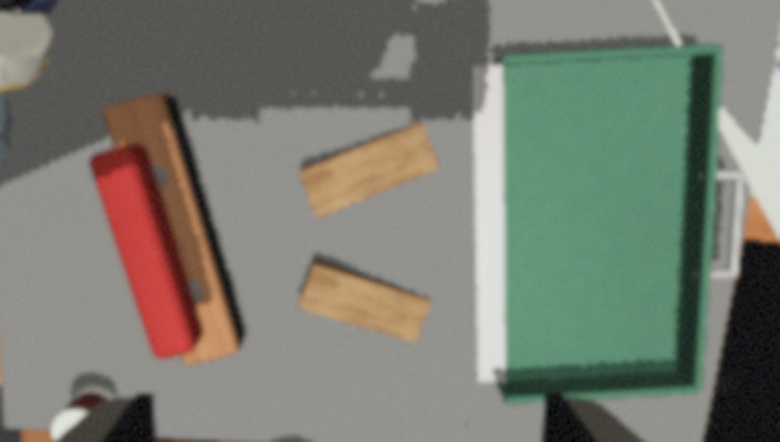

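```bash
python3 - <<'E'
from h import *
np.set_printoptions(precision=1,suppress=True)
z=np.load("w1.npz"); info={k:z[k] for k in z.files}; info["k1"]=float(info["k1"])
def seg(n,a,b,zz):
    P=onplane("w",[[190+a[0]/2.6,80+a[1]/2.6],[190+b[0]/2.6,80+b[1]/2.6]],zz,info); d=P[0]-P[1]
    print(n,P[:,:2].tolist(),np.linalg.norm(d),np.degrees(np.arctan2(d[1],d[0])),P.mean(0))
seg("front top edge",(170,95),(242,345),46)
seg("grip left",(93,160),(158,357),116)
seg("grip right",(145,147),(200,345),116)
seg("grip mid",(118,150),(178,354),116)
seg("pan back top inner?",(721,45),(698,390),47)
seg("panleft",(503,52),(721,45),47); seg("panright",(503,400),(698,390),47)
c=[]
for n in ("scene","side"):
    im=save(n,n+"2").astype(int); r,g,b=im[...,0],im[...,1],im[...,2]
    red=((r>100)&(g<70)&(b<80)).astype(np.uint8)
    u,v=proj(n,[460,7,110])[0]; k,l,s,ce=cv2.connectedComponentsWithStats(red)
    j=min(range(1,k),key=lambda j:np.hypot(*(ce[j]-[u,v]))+(1000 if s[j,4]<80 else 0))
    cn=cv2.findContours((l==j).astype(np.uint8),0,2)[0][0]
    print(n,(u,v),ce[j],s[j], cv2.minAreaRect(onplane(n,cn.reshape(-1,2),100,None)[:,:2].astype(np.float32)))
    print(onplane(n,ce[j],102))
E
```

```text
front top edge [[504.00760117363336, 67.16924861756003], [436.56919863953135, -68.53642056609692]] 151.5386643234515 63.575100386149735 [470.3  -0.7  46. ]
grip left [[465.66355361044083, 58.48967958693321], [420.40480152576316, -35.02584066471938]] 103.89180510607929 64.17438782186338 [443.   11.7 116. ]
grip right [[489.3908447922963, 46.54941382169069], [441.653176756434, -44.2840141668883]] 102.6138226052346 62.27575000699494 [465.5   1.1 116. ]
grip mid [[478.3545936582748, 54.01081708663716], [429.5373062186637, -40.525133701112175]] 106.3963041853681 62.68868522044592 [453.9   6.7 116. ]
pan back top inner? [[757.8625087610819, -109.29741492699083], [635.0225123941234, -272.8304496882904]] 204.53048224085035 53.0874727332848 [ 696.4 -191.1   47. ]
panleft [[661.4609768138789, -34.75270560420487], [757.8625087610819, -109.29741492699083]] 121.86126968724007 142.28618409675275 [709.7 -72.   47. ]
panright [[537.4227856788199, -199.38519592390324], [635.0225123941234, -272.8304496882904]] 122.14709147342461 143.03799206291873 [ 586.2 -236.1   47. ]
scene (np.float64(279.8610906592619), np.float64(169.58097992894017)) [275.3 174.6] [268 149  16  53 730] ((452.1466979980469, 10.993927001953125), (135.43826293945312, 27.519092559814453), 65.2059555053711)
[[450.3   6.8 102. ]]
side (np.float64(337.1732178822448), np.float64(186.7935922448513)) [342.3 185.7] [324 171  36  31 410] ((449.4262390136719, -11.210681915283203), (101.83238983154297, 23.344390869140625), 62.93830108642578)
[[451.1  -6.7 102. ]]
```

```bash
cat >> h.py <<'E'
PAN=np.array([641.5,-153.]); PY=-37.3
def panw(x,y):
    a=np.radians(PY); return PAN+[x*np.cos(a)-y*np.sin(a), x*np.sin(a)+y*np.cos(a)]
def topan(p):
    a=np.radians(PY); d=np.array(p)[:2]-PAN; return d[0]*np.cos(a)+d[1]*np.sin(a), -d[0]*np.sin(a)+d[1]*np.cos(a)
E
python3 - <<'E'
from h import *
np.set_printoptions(precision=2,suppress=True)
print(topan([563,-38]),topan([507.8,-101]))
for x in (-225,-150,-63): print(panw(x,3),kin.ik([*panw(x,3),83],down(90+PY)))
robot.movep([453.5,6.5,190],down(63.2))
robot.servo_line([453.5,6.5,78],feed=120)
grip(0.0,40)
robot.hold(.2)
s=robot.observe(); print(s["t"],s["grip_width"]*92,s["grip_force"],s["tcp_pos"],s["contact_force"])
robot.servo_line([453.5,6.5,83.5],feed=30)
robot.hold(.2); s=robot.observe(); print(s["t"],s["tcp_pos"],s["contact_force"],s["wrist_torque"])
save("side","d3"); save("wrist","w3")
for r in viewer.pinpoint("pusher","side"): print(r["confidence"],world("side",r["at"]))
a=cv2.imread("pics/d3.png")[100:300,200:500];b=cv2.imread("pics/w3.png")
cv2.imwrite("pics/c3.png",np.vstack([cv2.resize(a,(480,320)),cv2.resize(b,(480,270))]))
E
```

```text
(np.float64(-132.13333427766608), np.float64(43.909360877454716)) (np.float64(-137.86620120411655), np.float64(-39.656028111070974))
[464.34 -14.27] [-0.67  0.37  0.75  2.17 -0.38  0.73 -0.31]
[524.   -59.72] [-0.53  0.48  0.73  2.02 -0.44  0.8  -0.19]
[ 593.2  -112.44] [-0.43  0.62  0.77  1.84 -0.54  0.91 -0.06]
7.9 23.448095494709136 39.897775053977966 [453.35   6.55  77.93] [-0.56 -0.42 -0.55]
8.4333 [453.44   6.48  83.45] [ 1.12 -0.71 -3.03] [-0.05  0.15  0.02]
0.79 [454.24   9.14  14.6 ]
```

View pics/c3.png

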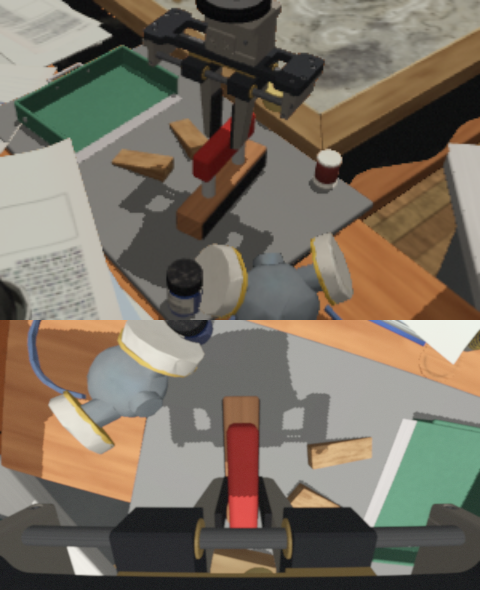

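The pusher is held squarely (24 mm opening, about 3 N load) and both wedges are untouched. I'll align it to the pan and sweep.

```bash
python3 - <<'E'
from h import *
np.set_printoptions(precision=1,suppress=True)
o=down(90+PY)
robot.servo_line([*panw(-225,2),83.5],feed=60,rotation=o)
robot.servo_line([*panw(-105,2),83.5],feed=60)
robot.hold(.1); s=robot.observe(); print(s["t"],s["tcp_pos"],s["contact_force"],s["grip_force"])
save("side","d4"); a=cv2.imread("pics/d4.png")[100:260,180:420]
for r in viewer.pinpoint("wedge_a","side"): w=world("side",r["at"]); print(r["confidence"],w,topan(w))
save("scene","s4"); b=cv2.imread("pics/s4.png")[120:300,240:510]
for r in viewer.pinpoint("wedge_a","scene"): w=world("scene",r["at"]); print(r["confidence"],w,topan(w))
cv2.imwrite("pics/c4.png",np.vstack([cv2.resize(a,(435,290)),cv2.resize(b,(435,290))]))
E
```

```text
11.3833 [559.1 -87.6  83.5] [-0.4 -0.4 -2.6] 39.89130914211273
0.7 [624.1 -97.7  17.1] (np.float64(-47.2956772195215), np.float64(33.43689230871414))
0.41 [ 577.5 -157.3   15. ] (np.float64(-48.27245298791204), np.float64(-42.24118239401314))
0.82 [ 585.1 -150.5   12.3] (np.float64(-46.34454722541735), np.float64(-32.206155703059956))
0.56 [ 625.3 -103.9   15.6] (np.float64(-42.642149884602674), np.float64(29.190896187968704))
```

View pics/c4.png

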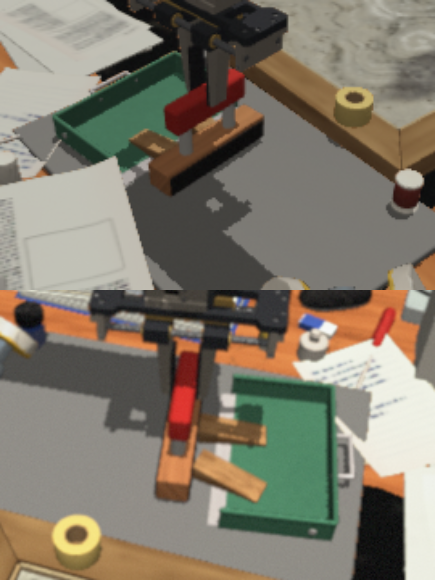

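The thin ends are already over the lip, with wedge centres at about x=-46 and both wedges inside y±45. I'll push on.

```bash
python3 - <<'E'
from h import *
np.set_printoptions(precision=1,suppress=True)
robot.servo_line([*panw(-60,2),84],feed=50)
robot.hold(.3); s=robot.observe(); print(s["t"],s["tcp_pos"],s["contact_force"],s["grip_force"])
robot.servo_line([*panw(-135,2),84],feed=80); robot.hold(.2)
save("scene","s5"); b=cv2.imread("pics/s5.png")[120:300,240:510]
for r in viewer.pinpoint("wedge_a","scene"): w=world("scene",r["at"]); print(r["confidence"],w,topan(w))
save("side","d5"); a=cv2.imread("pics/d5.png")[100:260,180:420]
for r in viewer.pinpoint("wedge_a","side"): w=world("side",r["at"]); print(r["confidence"],w,topan(w))
cv2.imwrite("pics/c5.png",np.vstack([cv2.resize(a,(435,290)),cv2.resize(b,(435,290))]))
E
```

```text
12.9333 [ 595.  -114.9   84.1] [-0.2 -0.6 -3.3] 39.882314801216125
0.94 [ 656.4 -129.7   11.4] (np.float64(-2.283999433507395), np.float64(27.50853528146161))
0.71 [ 623.8 -175.3   14.3] (np.float64(-0.5497889030003176), np.float64(-28.431992888137728))
0.66 [ 620.3 -178.2   14.8] (np.float64(-1.5974037394832106), np.float64(-32.84445675075671))
0.61 [ 657.1 -125.    13.4] (np.float64(-4.509313393642353), np.float64(31.716982789345106))
```

View pics/c5.png

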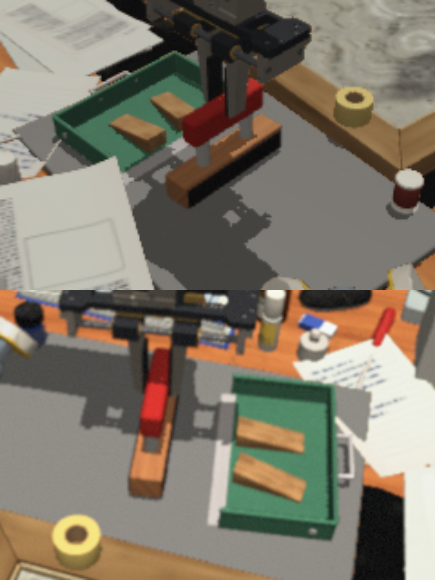

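Both wedges lie fully in the pan, with centres near x=0 and y=±30, and the pusher is clear in front of the lip. I'll set it down and release.

```bash
python3 - <<'E'
from h import *
np.set_printoptions(precision=1,suppress=True)
p=panw(-140,2)
robot.servo_line([*p,78.3],feed=25); robot.hold(.2)
print(robot.observe()["contact_force"])
grip(1.0); robot.hold(.2)
robot.servo_line([*p,200],feed=120)
robot.hold(.5); s=robot.observe(); print(s["t"],s["tcp_pos"],s["contact_force"],s["grip_width"])
save("side","d6"); save("scene","s6"); 
for n in ("pusher","wedge_a"):
  for c in ("scene","side"):
    for r in viewer.pinpoint(n,c): w=world(c,r["at"]); print(n,c,r["confidence"],w,topan(w))
a=cv2.imread("pics/d6.png")[100:260,180:420];b=cv2.imread("pics/s6.png")[120:300,240:510]
cv2.imwrite("pics/c6.png",np.vstack([cv2.resize(a,(435,290)),cv2.resize(b,(435,290))]))
E
```

```text
[ 0.2 -0.6 -3.2]
18.0167 [531.3 -66.6 199.9] [-0.3 -0.1 -0.3] 0.998760411863997
pusher scene 0.68 [536.  -63.9  12.5] (np.float64(-137.9397553120644), np.float64(6.968156392356356))
pusher side 0.7 [533.6 -63.9   9.9] (np.float64(-139.8452924885218), np.float64(5.478399834771352))
wedge_a scene 0.59 [ 656.5 -131.1   12.8] (np.float64(-1.3071779771960443), np.float64(26.523915177222356))
wedge_a scene 0.57 [ 621.9 -178.1   16.2] (np.float64(-0.38755993301111147), np.float64(-31.888448554663665))
wedge_a side 0.88 [ 617.5 -178.2   15.9] (np.float64(-3.8213041404844024), np.float64(-34.57922728713217))
wedge_a side 0.72 [ 655.1 -126.8   17.5] (np.float64(-5.085530570257276), np.float64(29.037068624584016))
```

View pics/c6.png

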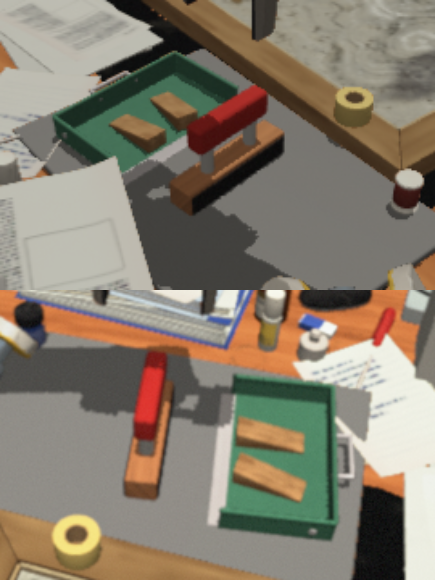

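The pusher stands upright on the board, the wedges are in the pan and the gripper is clear.

```bash
python3 -c "
from h import *
print(robot.job_done())"
```

```text
the job is handed in; nothing more can be done
None
```

Both wedges were swept into the pan, the pusher stands upright and released on the board about 75 mm in front of the lip, and the job was handed in at about 18 s of the 43 s allowed; no verdict was returned.

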